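Lay up the two shafts of a printed gear-and-cam model

ROBOT

A 7-joint arm with a two-finger parallel gripper is mounted at the origin on the work surface. World frame = base frame: x ahead of the robot, y to its left, z up, the work surface at z = 0. Lengths are in m, angles in degrees, forces in N, time in s.
With the tool pointing down it reaches from about 0.4 to 0.9 m from the base axis. Payload 5.5 kg.
Tool frame: the origin (TCP) lies on the centre line of the jaws, within the pads' length; the fingertips stand 25 mm ahead of it and the grasp point (between the pads) lies 6 mm ahead of it; z points along the fingers, y is the line along which they close (so a half turn about z gives the same grasp; the last joint's range is limited). The gripper opens to 85 mm and grips with 20 to 120 N. Pads are 22 mm wide; open, the fingers measure 114 mm over their backs; the gripper's body (76 mm by 85 mm) begins 54 mm behind the grasp point. The pads swing forward as they close: fully open they stand 13 mm farther back than shut.
Start: joints at [-53.102, 28.699, -24.465, 88.831, 12.651, 65.22, -12.049], TCP at [0.242, 0.603, 0.256] pointing down, gripper open.
Joint ranges: [-164.97, 164.97], [-17.58, 116.51], [-87.97, 89.64], [11.32, 138.91], [-80.73, 260.73], [10.89, 115.49], [-147.41, 147.41]. Speed limits (degrees/s): [147.25, 147.25, 180, 180, 180, 180, 180].

INTERFACE

Orientations are given as a 3x3 rotation matrix whose columns are the frame's x, y, z axes.
In Python, from station import r gives the robot as it stands. The module is installed in compiled form; this text tells all that it offers. Calls block until the motion is done:
- r.movep(position, orientation): joint-space move of the TCP to a pose.
- r.movel(position, vel=0.15, frame=None, stop_force=None): straight line of the TCP; frame=None keeps the orientation; vel is the mean speed in m/s. With stop_force (N) it stops when the force on the tool has changed by that much, and returns True; else False.
- r.move_j(angles): joint-space move.
- r.ungrasp() and r.grasp(grip_force=None): open the fingers fully, or close them until they stop; grip_force is the grip in N (None keeps the last).
- r.dwell(seconds).
- r.inverse_kinematics(position, orientation): joint angles nearest the present ones, or None.
- r.state(): the state.
- r.grab_frame(name): name is "scene" or "side" or "wrist"; returns a dict with "pixels" (420x560x3 uint8, red, green, blue), "z_map" (420x560 float32, m along the optical axis (not along the pixel's ray), 0 where there is no reading), "fx", "fy", "cx", "cy" (pixels), "eye" and "rotation" of the camera in the world; the wrist camera has in their place "hand_eye" (4x4, takes a point from camera to tool coordinates, whose origin is the TCP and whose axes are the flange's). Camera axes: x right, y down, z forward; pixel columns grow to the right and rows downward; lengths in m; the calibration is good to about 2 mm. A picture is of the moment at which its call begins: read the wrist's pose just before it.
A pose or a line that the arm cannot do raises r.PlanningError and nothing moves.
- r.finish_job(): hands the job in; it is judged then, once.
The state is a dict: "clock": time; "joints": joint angles; "qvel": joint speeds; "effort": joint torques, N m; "tool_pos": TCP position; "tool_rot": TCP orientation; "wrist_force": force on the tool from outside, world axes, zero at the start; "torque": the same for the moment, N m; "opening": finger opening in m; "grasp_force": force on a finger pad.
Only numpy, scipy, OpenCV 4.12 (cv2) and the standard library are available. Lean on these libraries where they do the work, as an engineer would, in place of code of your own. Each camera call takes 0.05 s, during which the arm holds its last target. There are 200 camera calls.

TASK

Lay up the two shafts of the 3D-printed gear-and-cam model from the white parts on the cutting mat: on the tall shaft (square base) put the large gear first, then the plain spacer sleeve, then the small gear, and on the short shaft (round base) put the cam. Every part goes on the same way up as it lies now (hubs upward) and sits flat, right down on what is beneath it. Work around the small screw jar and the grey test cube: they stay where they are.

Things in the scene. Friction and masses are not known exactly. Their poses are not given: they have to be found in the camera images.
- tall_stand: Dark steel square base plate 80 x 80 x 12 mm, fixed to the table, with an upright steel shaft 14 mm in diameter in its centre; the shaft's top is 84 mm above the table, its last 10 mm tapering to 5 mm in diameter. Origin: centre of the base's underside, on the table, under the shaft; z up. Parts stacked on it rest on the plate's top, 12 mm above the origin. The finished stack here (gear, sleeve, gear) is 74 mm above the table at its top.
- short_stand: Dark steel round base 80 mm in diameter and 12 mm thick, fixed to the table, with an upright steel shaft 14 mm in diameter in its centre; the shaft's top is 44 mm above the table, its last 10 mm tapering to 5 mm in diameter. Origin: centre of the base's underside, on the table, under the shaft; z up.
- large_gear: White printed spur gear, 68 mm in diameter over its 24 teeth, the toothed disc 8 mm thick; on it a round hub 30 mm in diameter rising to 24 mm overall height. A 20 mm bore goes right through. Origin: on the bore's axis at the underside; z up through the hub. It lies flat with its hub upward at the start, at any yaw. Loose, about 45 g. Easily gripped by the hub.
- small_gear: White printed spur gear, 42 mm in diameter over its 14 teeth, the toothed disc 8 mm thick; on it a round hub 26 mm in diameter rising to 20 mm overall height. A 20 mm bore goes right through. Origin: on the bore's axis at the underside; z up through the hub. It lies flat with its hub upward at the start, at any yaw. Loose, about 25 g. Easily gripped by the hub.
- sleeve: White printed plain tube (spacer sleeve), 26 mm outside diameter, 20 mm bore, 18 mm tall, without any disc. It stands upright at the start and is to keep the same end up. Origin: on the axis at the underside; z up. Loose, about 15 g.
- cam: White printed egg-shaped cam disc 8 mm thick without teeth: a 52 mm circle about the bore, with a rounded nose reaching 46 mm from the bore's axis along the cam's x axis; on it, round the bore, a hub 30 mm in diameter rising to 24 mm overall height. A 20 mm bore goes right through. Origin: on the bore's axis at the underside; z up through the hub. It lies flat with its hub upward at the start, at any yaw. Loose, about 35 g. Its yaw on the shaft does not matter.
- screw_jar: Bystander: small clear jar with a black cap, 44 mm in diameter and 48 mm tall, standing among the parts. Origin: centre of its underside. To be left alone.
- test_cube: Bystander: plain grey printed cube of 30 mm, among the parts. Origin: centre of its underside. To be left alone. (A small steel hex key and a hexagonal nut, 6 and 10 mm high, also lie among the parts.)
Things that resemble listed ones, but are neither listed nor needed, are in the scene too. What is shaped like the cam but black or green is not meant.

How it is judged (in metres and radians):
At the end, for the whole second after the job is handed in: Tall shaft, from the base up: large gear, sleeve, small gear; short shaft: cam. Each within 6 mm of its shaft's axis and 4 mm of its seated height (undersides 12, 36, 54 mm above the table; cam 12 mm), same way up as at the start, tilted under 0.1 rad, at rest (below 0.02 m/s) (horizontal distance between each of large_gear, sleeve, small_gear and tall_stand below 0.006 m and z of large_gear in the frame of tall_stand between 0.008 and 0.016 m and angle between each of large_gear, sleeve, small_gear, cam's own z axis and vertical below 0.1 rad and linear speed of each of large_gear, sleeve, small_gear, cam below 0.02 m/s and z of sleeve in the frame of tall_stand between 0.032 and 0.04 m and z of small_gear in the frame of tall_stand between 0.05 and 0.058 m and horizontal distance between cam and short_stand below 0.006 m and z of cam in the frame of short_stand between 0.008 and 0.016 m); the robot touches nothing.
It fails at once if the screw jar is moved more than 30 mm from its place (distance of screw_jar from where it was at the start of the episode above 0.03 m).
It fails at once if the grey test cube is moved more than 30 mm from its place (distance of test_cube from where it was at the start of the episode above 0.03 m).
It also fails if it takes over 128 s, if anything falls off the work surface, if the arm or the gripper's body presses on something with over 40 N, if the wrist force passes 120 N, or if a joint passes its speed limit or range.

## Working session

There is one attempt and no reset: what is moved stays moved. The work goes in short steps, each a Python script; the robot and the scene stay as the last script left them, time stands still between calls to the robot, and variables do not carry over. Pictures are saved under pics/ and viewed, at most 14 in all, crops included, and the job is handed in when it is done.

```bash
mkdir -p pics; python3 - <<'E'
from station import r
import cv2,numpy as np
for n in ["scene","side"]:
    f=r.grab_frame(n); cv2.imwrite(f"pics/{n}0.png",f["pixels"][:,:,::-1]); np.savez(f"{n}0.npz",**f)
    print(n,f["fx"],f["cx"],f["cy"],f["eye"],np.round(f["rotation"],3).tolist())
s=r.state();print(s["clock"],s["tool_rot"],s["opening"])
E
```

```text
scene 542.2452433235277 286.6384815225569 218.39556735483748 [ 1.06240922 -0.73071594  0.84991419] [[0.814, 0.364, -0.453], [0.581, -0.5, 0.642], [0.008, -0.786, -0.618]]
side 476.61305367420175 288.9050618464812 207.72780276709443 [ 0.00667198 -0.69846768  1.07802626] [[0.854, -0.384, 0.352], [-0.52, -0.635, 0.571], [0.005, -0.67, -0.742]]
0.1 [[-9.28374627e-01  3.71645129e-01 -6.71178250e-04]
 [ 3.71645734e-01  9.28373234e-01 -1.60842723e-03]
 [ 2.53397757e-05 -1.74266356e-03 -9.99998481e-01]] 0.08569627772699834
```

View pics/scene0.png

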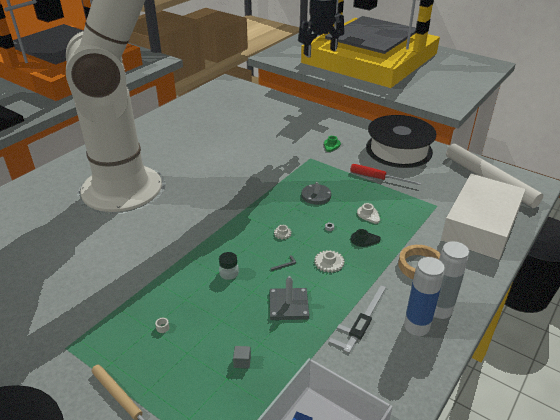

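View pics/side0.png

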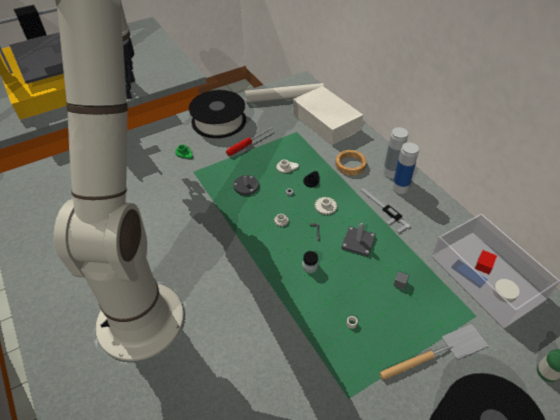

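Scene view: the white cam is at (368,212), with a black one at (366,238) and a green one at (332,143), neither of which is meant. The large gear is at (329,260), small gear (282,231), sleeve (162,325) and nut (329,227). The tall stand is at (289,300), short stand (316,194), jar (229,266) and cube (242,356). In the side view the same things appear at cam (287,166), large gear (326,204), small gear (281,219), sleeve (352,322), tall stand (358,240) and short stand (246,185).

```bash
cat > h.py <<'E'
import numpy as np,cv2
def cloud(f):
    z=f["z_map"];v,u=np.mgrid[:z.shape[0],:z.shape[1]]
    p=np.stack([(u-f["cx"])/f["fx"]*z,(v-f["cy"])/f["fy"]*z,z],-1)
    return p@f["rotation"].T+f["eye"]
E
python3 - <<'E'
from h import *
px={"scene":dict(cam=(368,212),large=(329,260),small=(282,231),sleeve=(162,325),tall=(289,300),short=(316,194),jar=(229,266),cube=(242,356),nut=(329,227)),
"side":dict(cam=(287,166),large=(326,204),small=(281,219),sleeve=(352,322),tall=(358,240),short=(246,185),jar=(311,262),cube=(402,281),nut=(290,191))}
for n in px:
    f=dict(np.load(n+"0.npz"));P=cloud(f);rgb=f["pixels"].astype(int)
    for k,(u,v) in px[n].items():
        w=np.s_[max(v-28,0):v+28,max(u-28,0):u+28]
        Q=P[w].reshape(-1,3);c=rgb[w].reshape(-1,3)
        ok=(f["z_map"][w].ravel()>0)
        Q=Q[ok];c=c[ok];h0=np.median(Q[:,2])
        m=(c.min(1)>130) if k in("cam","large","small","sleeve") else (Q[:,2]>h0+.007)
        c0=P[v,u]
        m&=np.linalg.norm(Q[:,:2]-c0[:2],axis=1)<.055
        A=Q[m]
        if len(A)<5: print(n,k,len(A),c0);continue
        zt=np.percentile(A[:,2],95);T=A[A[:,2]>zt-.004]
        mid=lambda X:(X.max(0)+X.min(0))[:2]/2
        print(n,k,len(A),"mat %.4f top %.4f"%(h0,zt),"top mid",mid(T).round(4),"all mid",mid(A).round(4),"ext",np.ptp(A,axis=0).round(3))
f=dict(np.load("scene0.npz"));im=f["pixels"][175:280,250:400,::-1]
cv2.imwrite("pics/crop.png",cv2.resize(im,None,fx=5,fy=5,interpolation=cv2.INTER_CUBIC))
E
```

```text
scene cam 165 mat 0.0010 top 0.0246 top mid [0.5944 0.2902] all mid [0.6013 0.2932] ext [0.069 0.059 0.028]
scene large 295 mat 0.0010 top 0.0245 top mid [0.6129 0.077 ] all mid [0.6122 0.0784] ext [0.068 0.069 0.027]
scene small 71 mat 0.0009 top 0.0217 top mid [0.467  0.0981] all mid [0.463  0.1009] ext [0.047 0.046 0.023]
scene sleeve 46 mat 0.0010 top 0.0201 top mid [ 0.4446 -0.2856] all mid [ 0.4383 -0.2804] ext [0.038 0.035 0.023]
scene tall 1107 mat 0.0022 top 0.0641 top mid [ 0.6161 -0.0877] all mid [ 0.6174 -0.0887] ext [0.104 0.106 0.077]
scene short 433 mat 0.0012 top 0.0313 top mid [0.4475 0.2763] all mid [0.4458 0.278 ] ext [0.081 0.083 0.035]
scene jar 425 mat 0.0011 top 0.0496 top mid [ 0.4514 -0.0872] all mid [ 0.4525 -0.0892] ext [0.041 0.042 0.043]
scene cube 339 mat 0.0009 top 0.0318 top mid [ 0.6272 -0.2565] all mid [ 0.6274 -0.2559] ext [0.04  0.04  0.026]
scene nut 40 mat 0.0008 top 0.0122 top mid [0.547  0.1818] all mid [0.547  0.1818] ext [0.022 0.024 0.005]
side cam 122 mat 0.0022 top 0.0258 top mid [0.5946 0.2909] all mid [0.6061 0.2918] ext [0.07  0.055 0.0
[... 183 characters left out ...]
.4684 0.0993] ext [0.04  0.035 0.021]
side sleeve 37 mat 0.0023 top 0.0225 top mid [ 0.4461 -0.2833] all mid [ 0.4495 -0.2834] ext [0.031 0.023 0.023]
side tall 631 mat 0.0030 top 0.0637 top mid [ 0.6143 -0.0867] all mid [ 0.6139 -0.0883] ext [0.108 0.104 0.076]
side short 354 mat 0.0022 top 0.0298 top mid [0.4459 0.2774] all mid [0.4471 0.2713] ext [0.08  0.099 0.039]
side jar 277 mat 0.0023 top 0.0521 top mid [ 0.4513 -0.0851] all mid [ 0.4495 -0.0856] ext [0.04  0.043 0.048]
side cube 168 mat 0.0025 top 0.0346 top mid [ 0.6256 -0.2545] all mid [ 0.6256 -0.2546] ext [0.041 0.037 0.027]
side nut 25 mat 0.0023 top 0.0152 top mid [0.5508 0.1831] all mid [0.5493 0.1829] ext [0.018 0.024 0.007]
```

View pics/crop.png

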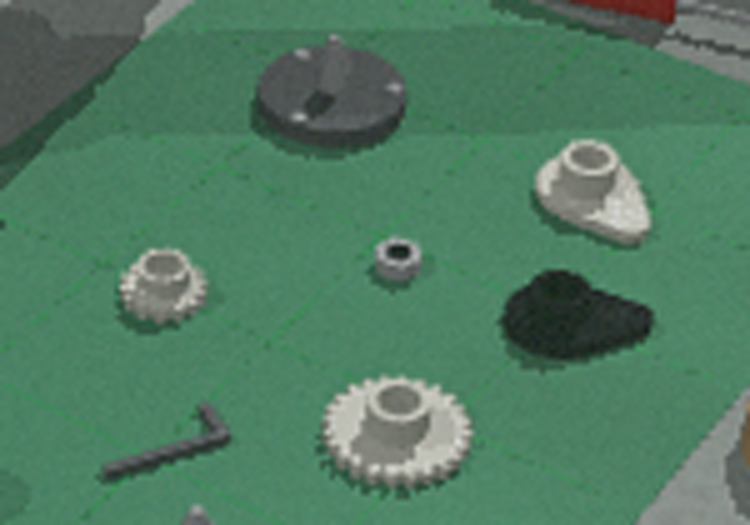

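The crop shows the white cam at crop (590,185), with a black cam at (575,320) and a nut at (398,260). The two gears, at (163,285) and (398,430), are clear. The white cam is the one meant: it is white, egg-shaped and has a hub. Next I move to hover over it and check with the wrist camera.

```bash
cat >> h.py <<'E'
from station import r
def R(yaw): # closing line at angle yaw from world x
    a=np.radians(yaw);y=np.array([np.cos(a),np.sin(a),0]);z=np.array([0,0,-1.])
    return np.stack([np.cross(y,z),y,z],1)
def wrist(name=None):
    s=r.state();f=r.grab_frame("wrist");H=np.array(f["hand_eye"])
    T=np.eye(4);T[:3,:3]=s["tool_rot"];T[:3,3]=s["tool_pos"]
    M=T@H;f["rotation"]=M[:3,:3];f["eye"]=M[:3,3]
    if name:cv2.imwrite(f"pics/{name}.png",f["pixels"][:,:,::-1])
    return f
def centre(f,xy,zlo,zhi,rad=.03):
    P=cloud(f).reshape(-1,3);P=P[f["z_map"].ravel()>0]
    Q=P[(np.linalg.norm(P[:,:2]-xy,axis=1)<rad)&(P[:,2]>zlo)&(P[:,2]<zhi)]
    if len(Q)<5:return None
    c,rr=cv2.minEnclosingCircle(Q[:,:2].astype(np.float32))
    return np.array(c),rr,np.median(Q[:,2]),len(Q)
E
python3 - <<'E'
from h import *
pts=dict(cam=(.5945,.2905),short=(.4468,.277),large=(.613,.0765),small=(.467,.099),sleeve=(.4455,-.2845),tall=(.615,-.0875))
for yaw in (0,30,68,90,-30,150,180,210):
    o=[]
    for k,p in pts.items():
        q=[r.inverse_kinematics([*p,z],R(yaw)) for z in(.04,.2)]
        o.append((k,None if q[0] is None else round(q[0][6]),None if q[1] is None else round(q[1][6])))
    print(yaw,o)
r.movep([.5945,.2905,.2],R(68))
f=wrist("w0");print(np.array(f["hand_eye"]).round(3).tolist(),f["fx"])
print(centre(f,pts["cam"],.02,.03),centre(f,pts["short"],.02,.06),r.state()["clock"])
E
```

```text
0 [('cam', -32, -31), ('short', -40, -37), ('large', -10, -10), ('small', -17, -15), ('sleeve', 64, 43), ('tall', 10, 10)]
30 [('cam', -6, -4), ('short', -15, -9), ('large', 16, 18), ('small', 9, 13), ('sleeve', 73, 72), ('tall', 36, 37)]
68 [('cam', 28, 31), ('short', 18, 26), ('large', 49, 53), ('small', 42, 50), ('sleeve', 102, 108), ('tall', 68, 73)]
90 [('cam', 47, 52), ('short', 37, 46), ('large', 68, 74), ('small', 61, 71), ('sleeve', 124, 130), ('tall', 87, 93)]
-30 [('cam', -58, -58), ('short', -65, -65), ('large', -36, -38), ('small', -43, -44), ('sleeve', 44, 17), ('tall', -16, -19)]
150 [('cam', 99, 106), ('short', 89, 102), ('large', 119, 129), ('small', 111, 127), ('sleeve', -120, -138), ('tall', 138, 118)]
180 [('cam', 125, 133), ('short', 115, 129), ('large', 145, 133), ('small', 136, 132), ('sleeve', -97, -108), ('tall', -122, -132)]
210 [('cam', -129, -137), ('short', 140, -142), ('large', -112, -117), ('small', -109, -126), ('sleeve', -86, -97), ('tall', -97, -110)]
[[0.001, -0.959, -0.285, 0.073], [1.0, 0.001, -0.001, 0.0], [0.001, -0.285, 0.959, -0.118], [0.0, 0.0, 0.0, 1.0]] 356.7806669110873
(array([0.59551197, 0.29230908]), 0.01492443960160017, np.float64(0.023873115044751425), 537) (array([0.44763052, 0.28133461]), 0.007192968390882015, np.float64(0.03704343357651474), 423) 1.8833
```

View pics/w0.png

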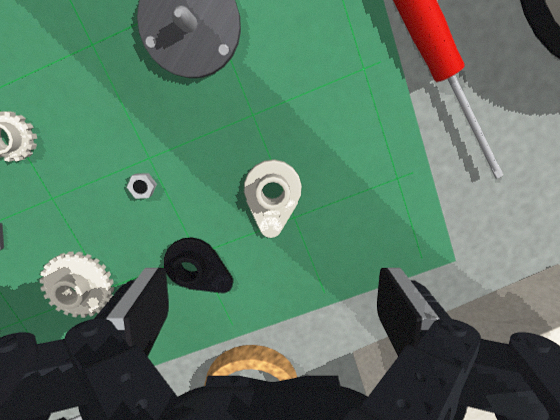

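Wrist view: the white cam's hub is at (272,190), the black cam at (195,265), short shaft (185,18) and large gear (76,285). The wrist depth works well. Next I measure the short shaft, then pick the cam.

```bash
cat >> h.py <<'E'
Y=20
def look(xy,zlo,zhi,rad=.03,z=.2):
    r.movep([*xy,z],R(Y));c=centre(wrist(),xy,zlo,zhi,rad);print("look",c);return c[0]
def pick(c,ztcp,zh=.2,F=35):
    r.movel([*c,ztcp+.03],vel=.2)
    hit=r.movel([*c,ztcp],vel=.05,stop_force=6);r.grasp(F);s=r.state()
    print("pick",hit,s["tool_pos"].round(4) if hasattr(s["tool_pos"],"round") else s["tool_pos"],s["opening"],s["grasp_force"])
    r.movel([*c,zh],vel=.2);s=r.state();print("lifted",s["opening"],s["grasp_force"],s["clock"])
E
python3 - <<'E'
from h import *
s=look((.4468,.279),.02,.06,.03);np.save("short.npy",s)
c=look((.595,.2915),.019,.03);np.save("cam.npy",c)
pick(c,.037)
wrist("w1")
E
```

```text
look (array([0.44723529, 0.28084713]), 0.0069342078641057014, np.float64(0.037659149657499585), 270)
look (array([0.59585726, 0.29228094]), 0.015203866176307201, np.float64(0.023871873090217766), 570)
pick False [0.5962 0.2924 0.0374] 0.027709287720326225 34.958992400206625
lifted 0.027566697949217286 34.68595267273486 6.5667
```

View pics/w1.png

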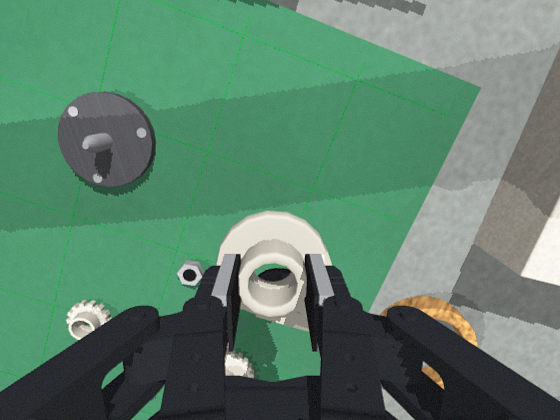

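The cam is held by its hub, level, with its bore at (272,280). Now I place it.

```bash
cat >> h.py <<'E'
def place(c,zfinal,ztop):
    s=r.state();r.movel([*c,max(ztop+.05,s["tool_pos"][2])],vel=.25)
    r.movel([*c,ztop],vel=.2)
    hit=r.movel([*c,zfinal-.003],vel=.05,stop_force=5)
    s=r.state();print("place",hit,np.round(s["tool_pos"],4),np.round(s["wrist_force"],1))
    return hit
def release(c,zup):
    r.ungrasp();r.dwell(.2);r.movel([*c,zup],vel=.2);print(r.state()["clock"])
E
python3 - <<'E'
from h import *
s=np.load("short.npy")
place(s,.0494,.087)
wrist("w2")
E
```

```text
place True [0.4465 0.2805 0.0492] [-1.3 -0.7  6.3]
```

View pics/w2.png

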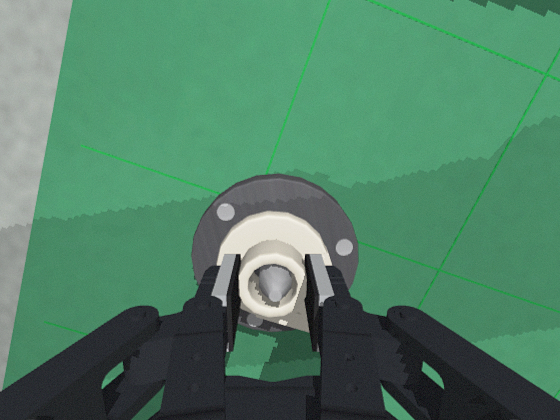

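The shaft tip at (275,283) shows inside the cam's bore. The cam stopped at z=0.0492, which is the seated height. I release it, then do the large gear, measuring the tall shaft first.

```bash
python3 - <<'E'
from h import *
s=np.load("short.npy");release(s,.2)
print("cam seated",centre(wrist(),s,.027,.039,.03),centre(wrist(),s,.016,.024,.05))
t=look((.6165,-.086),.03,.09,.025,.24);np.save("tall.npy",t)
g=look((.614,.078),.019,.03)
pick(g,.037,.2)
place(t,.0494,.13)
wrist("w3")
E
```

```text
10.5417
cam seated (array([0.446574  , 0.28053102]), 0.01502085942775011, np.float64(0.03585811643965697), 825) (array([0.45625603, 0.27712789]), 0.03578139841556549, np.float64(0.02020539530707527), 2426)
look (array([ 0.61624128, -0.08426702]), 0.007152514532208443, np.float64(0.07534510389380139), 373)
look (array([0.6145798 , 0.07851889]), 0.014955722726881504, np.float64(0.023894040258256394), 560)
pick False [0.6148 0.0785 0.0375] 0.028618020614310413 34.34144139289856
lifted 0.028526108622509136 34.546149373054504 16.0667
place True [ 0.6161 -0.0842  0.0495] [-0.7  0.   5.8]
```

View pics/w3.png

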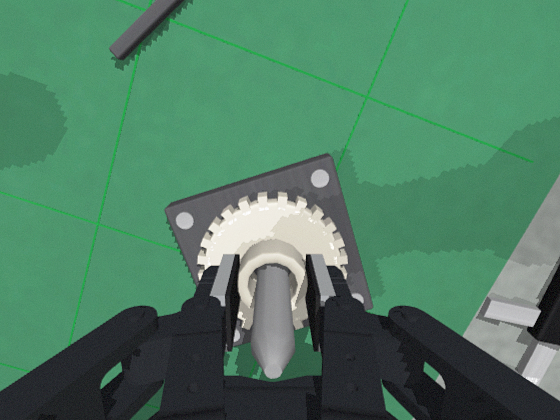

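The large gear is on the shaft, flat at z=0.0495 (seated), with the shaft through its bore at (272,320). I release it and do the sleeve.

```bash
python3 - <<'E'
from h import *
t=np.load("tall.npy");release(t,.24)
print("gear",centre(wrist(),t,.032,.04,.022))
g=look((.4465,-.284),.014,.025)
pick(g,.030,.2)
place(t,.0665,.13)
wrist("w4")
E
```

```text
20.7833
gear (array([ 0.61585647, -0.08446725]), 0.015067674219608307, np.float64(0.035988352982547045), 393)
look (array([ 0.44647479, -0.28310755]), 0.013064000755548477, np.float64(0.01797314269021061), 308)
pick False [ 0.4466 -0.2832  0.0304] 0.024360630703486152 34.24536036327481
lifted 0.024608368595936108 34.31817580014467 25.1083
place True [ 0.6159 -0.0842  0.0664] [-0.   1.3  6. ]
```

View pics/w4.png

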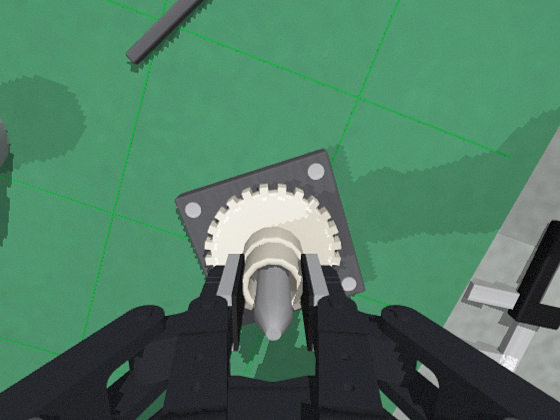

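The sleeve sits on the large gear's hub around the shaft at (273,270), at seated height. Next is the small gear.

```bash
python3 - <<'E'
from h import *
t=np.load("tall.npy");release(t,.24)
print("sleeve",centre(wrist(),t,.0515,.057,.02))
g=look((.468,.1),.016,.027)
pick(g,.035,.2)
place(t,.0894,.14)
release(t,.24)
f=wrist("w5");print("small",centre(f,t,.070,.0755,.02),"disc",centre(f,t,.058,.066,.03))
f=r.grab_frame("scene");im=np.vstack([f["pixels"][230:330,220:360],f["pixels"][165:265,270:410]])[:,:,::-1]
cv2.imwrite("pics/end.png",cv2.resize(im,None,fx=3,fy=3))
E
```

```text
29.8583
sleeve (array([ 0.61576623, -0.08411204]), 0.013030587695538998, np.float64(0.054121634141104435), 247)
look (array([0.46828309, 0.09825814]), 0.01298378687351942, np.float64(0.019895193289111768), 310)
pick False [0.4684 0.0983 0.0354] 0.023968037167048425 34.22590697184205
lifted 0.02348378130667264 34.327224902808666 34.0583
place True [ 0.6157 -0.0842  0.0894] [-0.9 -0.4  6.2]
38.2583
small (array([ 0.61546308, -0.0842573 ]), 0.013009710237383842, np.float64(0.07396578518046121), 394) disc (array([ 0.61560994, -0.08424795]), 0.021267177537083626, np.float64(0.06219227370432856), 964)
```

View pics/end.png

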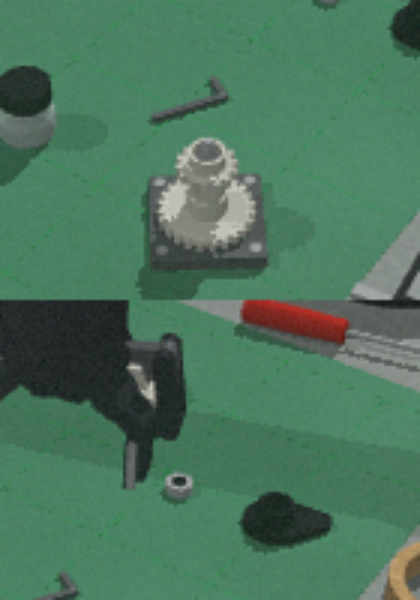

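The finished stack is at (208,200) on the square base. The gripper hides the short stand, whose cam I already measured as seated. I check the shaft tip above the stack, then hand in.

```bash
python3 - <<'E'
from h import *
t=np.load("tall.npy");s=np.load("short.npy")
print("tip",centre(wrist(),t,.077,.09,.02))
r.movep([.5,.1,.3],R(Y));r.dwell(.5)
f=wrist()
print("cam",centre(f,s,.03,.0395,.03))
print(r.finish_job())
E
```

```text
tip (array([ 0.61623222, -0.08436656]), 0.005767750553786755, np.float64(0.08082847145666794), 150)
cam None
the job is handed in; nothing more can be done
None
```

The job is handed in: the large gear, sleeve and small gear are on the tall shaft and the cam is on the short shaft, each measured at its seated height and within about 1 mm of its shaft axis; a last look at the cam gave no reading, so its figures are from just after it was placed.

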